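# Find the full oxide tin by its weight

### The arm

A 6-joint arm with a two-finger parallel gripper is mounted at the origin on the work surface. World frame = base frame: x ahead of the robot, y to its left, z up, the work surface at z = 0. Lengths are in m, angles in rad, forces in N, time in s.
With the tool pointing down it reaches from about 0.35 to 0.975 m from the base axis. Payload 4.9 kg.
Tool frame: the origin (TCP) lies midway between the tips of the shut fingers; the grasp point (between the pads) lies 19 mm behind it; z points along the fingers, y is the line along which they close (so a half turn about z gives the same grasp; the last joint's range is limited). The gripper opens to 85 mm and grips with 20 to 120 N. Pads are 22 mm wide; open, the fingers measure 114 mm over their backs; the gripper's body (76 mm by 85 mm) begins 54 mm behind the grasp point. The pads swing forward as they close: fully open they stand 13 mm farther back than shut.
Start: joints at [1.095, 0.053, 1.613, -0, 1.476, -0.119], TCP at [0.218, 0.586, 0.231] pointing down, gripper open.
Joint ranges: [-3.01, 3.01], [-1.01, 2.22], [0.06, 2.58], [-1.02, 4.17], [0.09, 2.62], [-3.14, 3.14]. Speed limits (rad/s): [2.57, 2.57, 3.14, 3.14, 3.14, 3.14].

### API

Orientations are given as a unit quaternion [w, x, y, z].
In Python, from plant import * gives the robot as it stands.
- The arm moves only by the tool jog_arm, never from a script. Its argument "targets" is a list of rows, each a list of 3 entries, a list of its own where there are three numbers: the shift along the tool's x, y, z in units of 25 mm (1.0 is 25 mm), then the turn, a rotation vector about the tool's x, y, z in units of 8 degrees (1.0 is 8 degrees), then the opening in per cent of the stroke, from 0 (shut) to 100 (fully open). A call has 1 to 8 rows; each row is the pose to reach, as a shift and turn from the pose commanded when the call began, along the tool's axes at that moment; what a row does not reach only later rows make up. A row lasts 1/8 s, in which the tool goes at most 62.5 mm and 10.7 degrees, less where a joint would pass 70% of its speed; a pose out of reach is approached as far as the arm can. A call with a gripper value outside its range is refused whole. The fingers move at their own pace and stop on an object; the grip force is fixed at half the most. Time passes only in rows, so rows that repeat a pose let the fingers close. It gives the time, the measured TCP pose, the force, the opening and the grip force at its end, in the units of the state.
- state(): the state, without advancing time (a new reading comes with each control period).
- grab_frame(name): name is "side" or "top" or "wrist"; returns (picture, depth): 384x512x3 uint8, red, green, blue; 384x512 float32, m along the optical axis (not along the pixel's ray), 0 where there is no reading.
- camera_params(name): a dict with "fovy" (degrees; the focal length in pixels is half the picture's height over the tangent of half this angle, whatever the lens; pixels are square), "cx", "cy" (the principal point, pixels), "rvec" (rotation vector, rad) and "tvec" (3), from world to camera coordinates, as OpenCV has them; the wrist camera has in their place "hand_eye" (4x4, takes a point from camera to tool coordinates, whose origin is the TCP and whose axes are the flange's). Camera axes: x right, y down, z forward; pixel columns grow to the right and rows downward; lengths in m; the calibration is good to about 2 mm. A picture is of the moment at which its call begins: read the wrist's pose just before it. camera_params takes no time and is no camera call.
- job_done(): hands the job in; it is judged then, once.
The state is a dict: "time": time; "joint_pos": joint angles; "joint_vel": joint speeds; "joint_efforts": joint torques, N m; "tool_pos": TCP position; "tool_rot": TCP orientation; "contact_force": force on the tool from outside, world axes, zero at the start; "ft_torque": the same for the moment, N m; "gripper_width": opening from 0.0 (shut) to 1.0 (fully open); "grasp_force": force on a finger pad.
Only numpy, scipy, OpenCV 4.12 (cv2) and the standard library are available. Lean on these libraries where they do the work, as an engineer would, in place of code of your own. Each camera call takes 0.05 s, during which the arm holds its last target. There are 200 camera calls.

### The job

Three identical closed tins stand on three plaster bats; only their weight tells which is the fullest. Going from the robot's left to its right, lift each tin a few centimetres straight up off its bat to feel its weight and, unless you keep hold of it, stand it back where it was; then finish while holding the heaviest one up in the gripper, upright and still, some 20 cm above the table, with the other two standing upright on the bats where they began. Never let a tin topple, and leave the bowl, the batten and the brush where they lie.

Things in the scene. Friction and masses are not known exactly. Their poses are not given: they have to be found in the camera images.
- tin_a: closed cylindrical bare-metal tin of powdered oxide, 62 mm across (rolled rims 64 mm), 100 mm tall, one of three that look exactly alike; it stands on one of the three round bats; which letter stands on which bat changes from start to start, and nothing but lifting tells the weight; weighs 0.14 to 0.72 kg (0.1 kg = about 1 N), the heaviest of the three outweighs each of the others by at least 0.15 kg. Origin: centre of its underside; z points up its axis
- tin_b: closed cylindrical bare-metal tin of powdered oxide, 62 mm across (rolled rims 64 mm), 100 mm tall, one of three that look exactly alike; it stands on one of the three round bats; which letter stands on which bat changes from start to start, and nothing but lifting tells the weight; weighs 0.14 to 0.72 kg (0.1 kg = about 1 N), the heaviest of the three outweighs each of the others by at least 0.15 kg. Origin: centre of its underside; z points up its axis
- tin_c: closed cylindrical bare-metal tin of powdered oxide, 62 mm across (rolled rims 64 mm), 100 mm tall, one of three that look exactly alike; it stands on one of the three round bats; which letter stands on which bat changes from start to start, and nothing but lifting tells the weight; weighs 0.14 to 0.72 kg (0.1 kg = about 1 N), the heaviest of the three outweighs each of the others by at least 0.15 kg. Origin: centre of its underside; z points up its axis
- bat_left: round white plaster bat, 100 mm across, 14 mm thick, lying fixed on the table, the leftmost of the three (left = +y, as the robot sees it); one tin stands at its centre. Origin: centre of its underside, on the table
- bat_middle: round white plaster bat, 100 mm across, 14 mm thick, lying fixed on the table, the middle of the three (left = +y, as the robot sees it); one tin stands at its centre. Origin: centre of its underside, on the table
- bat_right: round white plaster bat, 100 mm across, 14 mm thick, lying fixed on the table, the rightmost of the three (left = +y, as the robot sees it); one tin stands at its centre. Origin: centre of its underside, on the table
- bowl: bystander: loose terracotta bowl, 110 mm across the rim, 50 mm tall, beyond the bats on the far side of the table. Origin: centre of its underside
- batten: bystander: loose flat pale plywood batten, 240 x 30 x 12 mm, its length along its own y axis, beyond the bats on the far side. Origin: centre of its underside
- brush: bystander: loose wooden-handled brush lying flat to the right of the bats, its length along its own x axis. Origin: on its underside, near the middle
Mind the look-alikes: they are no part of the job. What is shaped like the bat_left but black or purple is not meant.

How it is judged:
By the outcome, as a careful person would: the job done as asked, in the order asked, and still so for the second after the job is handed in, while the arm keeps its last pose, push and grip.
It also fails if it takes over 69 s, if anything falls off the work surface, if the arm or the gripper's body presses on something with over 40 N, if the wrist force passes 120 N, or if a joint passes its speed limit or range.

## Working session

There is one attempt and no reset: what is moved stays moved. The work goes in short steps, Python scripts to look and compute and a tool call to move; the robot and the scene stay as the last step left them, time stands still between calls to the robot, and variables do not carry over. Pictures are saved under pics/ and viewed, at most 10 in all, crops included, and the job is handed in when it is done.

Besides the shell and the picture viewer there is one more tool, called after "Request:" as name(argument=value, ...) on one line, values as JSON. jog_arm: Moves the arm, as the interface text tells. Its arguments: {"type":"object","properties":{"targets":{"type":"array"}},"required":["targets"]}

```bash
mkdir -p pics
python3 - <<'E'
from plant import *
import cv2,numpy as np
s=state();print(s)
for n in("top","side"):
    p,d=grab_frame(n);np.savez(f"{n}.npz",p=p,d=d);cv2.imwrite(f"pics/{n}0.png",p[:,:,::-1])
    print(camera_params(n))
print(camera_params("wrist"))
E
```

```text
{'time': 0.0, 'joint_pos': array([ 1.09503406e+00,  5.33418817e-02,  1.61427154e+00, -1.37075348e-05,
        1.47598366e+00, -1.18955854e-01]), 'joint_vel': array([ 2.25377849e-04, -1.05073210e-03, -9.92446783e-04, -6.60013029e-05,
       -2.23185884e-03,  2.13032469e-03]), 'joint_efforts': array([-5.16854889e-04, -3.93680978e+01, -3.70179927e+01, -1.77190377e-04,
        7.23450183e-03, -4.38232448e-06]), 'tool_pos': array([0.21799859, 0.58509872, 0.23008571]), 'tool_rot': array([-2.87122351e-04,  1.77457617e-01,  9.84127934e-01, -9.60230624e-04]), 'contact_force': array([-0.09477382, -0.6703004 ,  0.10427047]), 'ft_torque': array([ 0.01500219,  0.02422783, -0.0112487 ]), 'grasp_force': 0.0, 'gripper_width': 0.9999836499228293}
{'fovy': 48.94621623755186, 'cx': 259.0423061862687, 'cy': 192.2268393423559, 'rvec': array([ 2.18909019, -2.1632727 ,  0.10803548]), 'tvec': array([-0.06608039,  0.57331796,  1.19343528])}
{'fovy': 49.43018465538641, 'cx': 264.6574438141817, 'cy': 192.51035597047073, 'rvec': array([ 0.10371733, -2.73435506,  1.42130298]), 'tvec': array([0.56487332, 0.07477917, 1.10766579])}
{'fovy': 71.99590804806988, 'cx': 260.74744661562295, 'cy': 190.03966512826358, 'hand_eye': array([[ 3.13005745e-04, -9.53313013e-01, -3.01983775e-01,
         7.64070417e-02],
       [ 9.99999912e-01,  2.14489102e-04,  3.59391710e-04,
         6.87490294e-04],
       [-2.77840565e-04, -3.01983861e-01,  9.53312997e-01,
        -1.41694432e-01],
       [ 0.00000000e+00,  0.00000000e+00,  0.00000000e+00,
         1.00000000e+00]])}
```

View pics/top0.png

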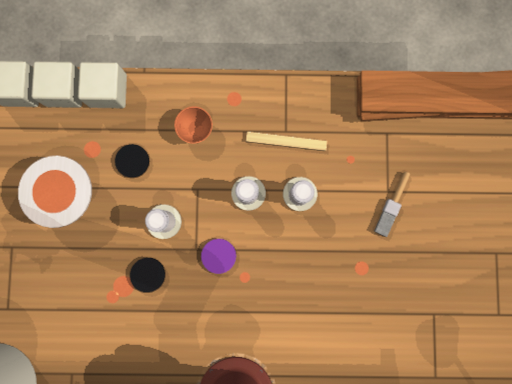

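View pics/side0.png

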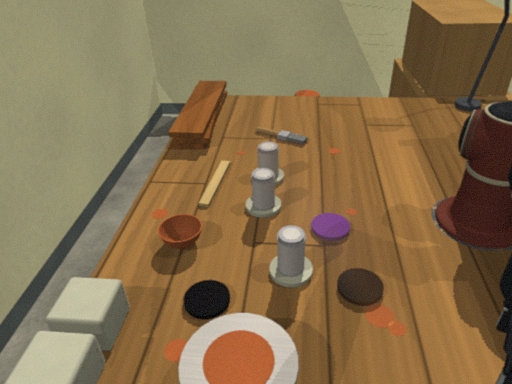

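The top view shows tins on white bats at about (157,220), (247,190) and (301,191). The bowl is at (193,125), the batten at (287,141) and the brush at (392,205). The side view agrees with this. The black and purple discs are decoys.

```bash
cat > h.py <<'E'
import numpy as np,cv2
from scipy.spatial.transform import Rotation as R
def world(c,d):
    f=192/np.tan(np.radians(c["fovy"]/2)); v,u=np.mgrid[0:384,0:512]
    P=np.dstack([(u-c["cx"])/f*d,(v-c["cy"])/f*d,d])
    return (P-c["tvec"])@cv2.Rodrigues(c["rvec"])[0]
def shift(s,goal):  # tool-frame move in units of 25 mm
    w,x,y,z=s["tool_rot"]; return R.from_quat([x,y,z,w]).inv().apply(np.array(goal)-s["tool_pos"])/0.025
E
python3 - <<'E'
from plant import *
from h import *
for n in("top","side"):
    d=np.load(n+".npz")["d"]; W=world(camera_params(n),d)
    for a,b,nm in((.1,.13,"top"),(.009,.022,"bat")):
        m=((W[...,2]>a)&(W[...,2]<b)&(d>0)&(W[...,0]>.3)&(W[...,0]<.8)&(abs(W[...,1])<.5)).astype(np.uint8)
        k,l,st,ce=cv2.connectedComponentsWithStats(m)
        for i in range(1,k):
            if st[i,4]<60: continue
            P=W[l==i]; (x,y),r=cv2.minEnclosingCircle(P[:,:2].astype(np.float32))
            print(n,nm,ce[i].round(),st[i,4],"c",round(x,3),round(y,3),"r",round(r,3),"z",P[:,2].mean().round(3))
s=state();w,x,y,z=s["tool_rot"];print(R.from_quat([x,y,z,w]).as_matrix().round(3))
E
```

```text
top top [247. 190.] 431 c 0.571 -0.026 r 0.032 z 0.113
top top [303. 192.] 429 c 0.571 -0.177 r 0.032 z 0.113
top top [157. 220.] 442 c 0.488 0.214 r 0.032 z 0.113
top bat [195. 127.] 299 c 0.765 0.132 r 0.042 z 0.015
top bat [286. 141.] 682 c 0.729 -0.139 r 0.12 z 0.012
top bat [132. 161.] 888 c 0.665 0.315 r 0.051 z 0.014
top bat [392. 209.] 665 c 0.547 -0.457 r 0.1 z 0.017
top bat [250. 195.] 429 c 0.572 -0.029 r 0.05 z 0.014
top bat [298. 196.] 415 c 0.572 -0.18 r 0.05 z 0.014
top bat [169. 223.] 384 c 0.486 0.216 r 0.05 z 0.014
top bat [219. 256.] 925 c 0.389 0.055 r 0.05 z 0.014
top bat [147. 273.] 857 c 0.334 0.259 r 0.051 z 0.015
side top [267. 148.] 243 c 0.573 -0.173 r 0.033 z 0.111
side top [262. 176.] 316 c 0.573 -0.023 r 0.033 z 0.111
side top [291. 237.] 520 c 0.489 0.216 r 0.032 z 0.111
side bat [284. 135.] 309 c 0.551 -0.45 r 0.1 z 0.016
side bat [214. 183.] 430 c 0.734 -0.137 r 0.121 z 0.012
side bat [279. 176.] 84 c 0.544 -0.176 r 0.04 z 0.014
side bat [263. 207.] 336 c 0.574 -0.025 r 0.051 z 0.014
side bat [330. 225.] 788 c 0.391 0.057 r 0.052 z 0.013
side bat [181. 231.] 211 c 0.767 0.124 r 0.036 z 0.015
side bat [291. 273.] 623 c 0.489 0.219 r 0.051 z 0.014
side bat [358. 285.] 1178 c 0.335 0.259 r 0.052 z 0.014
side bat [206. 298.] 1372 c 0.666 0.317 r 0.052 z 0.013
[[-0.937  0.349 -0.001]
 [ 0.349  0.937 -0.002]
 [ 0.    -0.002 -1.   ]]
```

Request:
jog_arm(targets=[[[-15.3, -10.1, 0], [0, 0, 0], 100], [[-15.3, -10.1, 0], [0, 0, 0], 100], [[-15.3, -10.1, 0], [0, 0, 0], 100], [[-15.3, -10.1, 0], [0, 0, 0], 100], [[-15.3, -10.1, 0], [0, 0, 0], 100], [[-15.3, -10.1, 0], [0, 0, 0], 100], [[-15.3, -10.1, 0], [0, 0, 0], 100], [[-15.3, -10.1, 0], [0, 0, 0], 100]])

```text
time: 1.1
tool_pos: [0.4897, 0.2128, 0.2308]
tool_rot: [-0.0, 0.179, 0.984, -0.0]
contact_force: [-0.2, 0.2, -0.0]
gripper_width: 1.003
grasp_force: 0.0
```

```bash
cat >> h.py <<'E'
def wrist(goal_h):  # tin top under the gripper: circle centre in world, and the shift to it
    from plant import state,grab_frame,camera_params
    s=state(); p,d=grab_frame("wrist"); c=camera_params("wrist"); H=c["hand_eye"]
    f=192/np.tan(np.radians(c["fovy"]/2)); v,u=np.mgrid[0:384,0:512]
    P=np.dstack([(u-c["cx"])/f*d,(v-c["cy"])/f*d,d])@H[:3,:3].T+H[:3,3]
    w,x,y,z=s["tool_rot"]; W=P@R.from_quat([x,y,z,w]).as_matrix().T+s["tool_pos"]
    m=((W[...,2]>.1)&(W[...,2]<.125)&(d>0)).astype(np.uint8)
    k,l,st,ce=cv2.connectedComponentsWithStats(m)
    for i in range(1,k):
        if st[i,4]<300: continue
        Q=W[l==i]; (X,Y),r=cv2.minEnclosingCircle(Q[:,:2].astype(np.float32))
        print("c",round(X,4),round(Y,4),"r",round(r,4),"z",Q[:,2].mean().round(4),"shift",shift(s,[X,Y,goal_h]).round(2))
    return p
E
python3 - <<'E'
from plant import *
from h import *
p=wrist(.056);cv2.imwrite("pics/w1.png",p[:,:,::-1])
for _ in range(8): grab_frame("wrist"); print(state()["contact_force"].round(2))
E
```

```text
c 0.4902 0.215 r 0.0319 z 0.1123 shift [0.01 0.1  6.99]
c 0.567 -0.1668 r 0.0228 z 0.1094 shift [ -8.26 -13.11   7.  ]
[-0.29  0.46 -0.17]
[-0.13  0.58 -0.15]
[ 0.11  0.39 -1.53]
[-0.62 -0.03  0.44]
[-0.48  1.13  0.01]
[-0.5   0.11 -0.57]
[-0.56 -0.39  0.31]
[-0.8  -0.69  0.03]
```

View pics/w1.png

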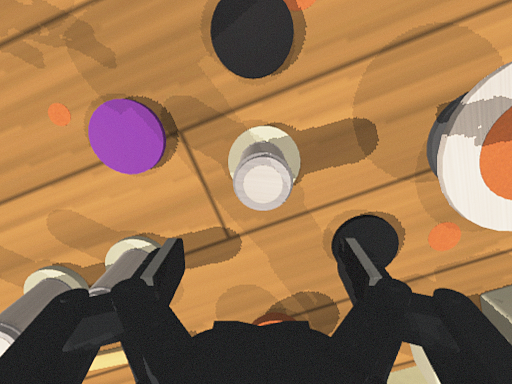

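The wrist view shows the left tin at about (264,185), midway between the open fingers. The wrist measurement agrees with the top view to about 2 mm, so I'm going down.

Request:
jog_arm(targets=[[[0, 0.08, 2], [0, 0, 0], 100], [[0, 0.08, 4], [0, 0, 0], 100], [[0, 0.08, 5.5], [0, 0, 0], 100], [[0, 0.08, 6.5], [0, 0, 0], 100], [[0, 0.08, 7], [0, 0, 0], 100], [[0, 0.08, 7], [0, 0, 0], 100]])

```text
time: 2.3
tool_pos: [0.4887, 0.2176, 0.0559]
tool_rot: [-0.001, 0.177, 0.984, -0.0]
contact_force: [-0.1, -0.5, 0.6]
gripper_width: 1.001
grasp_force: 0.0
```

Request:
jog_arm(targets=[[[0, 0, 0], [0, 0, 0], 0], [[0, 0, 0], [0, 0, 0], 0], [[0, 0, 0], [0, 0, 0], 0], [[0, 0, 0], [0, 0, 0], 0], [[0, 0, 0], [0, 0, 0], 0], [[0, 0, 0], [0, 0, 0], 0]])

```text
time: 3.05
tool_pos: [0.4907, 0.2176, 0.0584]
tool_rot: [0.002, 0.177, 0.984, 0.001]
contact_force: [-0.4, -0.9, 5.7]
gripper_width: 0.709
grasp_force: 65.8
```

Request:
jog_arm(targets=[[[0, 0, -0.4], [0, 0, 0], 0], [[0, 0, -0.8], [0, 0, 0], 0], [[0, 0, -1.2], [0, 0, 0], 0], [[0, 0, -1.6], [0, 0, 0], 0], [[0, 0, -1.6], [0, 0, 0], 0], [[0, 0, -1.6], [0, 0, 0], 0]])

```text
time: 3.8
tool_pos: [0.489, 0.2172, 0.0961]
tool_rot: [-0.0, 0.177, 0.984, -0.0]
contact_force: [-0.8, -0.3, -3.9]
gripper_width: 0.714
grasp_force: 65.9
```

```bash
cat >> h.py <<'E'
def weigh(n=14):
    from plant import state,grab_frame
    F=[];E=[]
    for _ in range(n): grab_frame("wrist"); s=state(); F.append(s["contact_force"]); E.append(s["joint_efforts"])
    print("F",np.mean(F,0).round(2),"sem",(np.std(F,0)/n**.5).round(2),"tau",np.mean(E,0).round(2),"pos",s["tool_pos"].round(4),"rot",s["tool_rot"].round(4),"grip",s["gripper_width"].round(3),s["grasp_force"].round(1),s["time"])
E
python3 -c "
from h import *
weigh()"
```

```text
Traceback (most recent call last):
  File "h.py", line 26, in weigh
    print("F",np.mean(F,0).round(2),"sem",(np.std(F,0)/n**.5).round(2),"tau",np.mean(E,0).round(2),"pos",s["tool_pos"].round(4),"rot",s["tool_rot"].round(4),"grip",s["gripper_width"].round(3),s["grasp_force"].round(1),s["time"])
                                                                                                                                                                    ^^^^^^^^^^^^^^^^^^^^^^^^
AttributeError: 'float' object has no attribute 'round'
```

```bash
sed -i 's/s\["gripper_width"\].round(3),s\["grasp_force"\].round(1)/s["gripper_width"],s["grasp_force"]/' h.py
python3 -c "
from h import *
weigh()"
```

```text
F [ 0.04 -0.06 -3.87] sem [0.16 0.08 0.17] tau [  0.   -34.23 -35.92   0.     0.    -0.  ] pos [0.4892 0.2173 0.0963] rot [-0.      0.1774  0.9841 -0.    ] grip 0.7106055311104399 65.9415078163147 5.2
```

Left tin: about 3.9 N. I'm standing it back.

Request:
jog_arm(targets=[[[0, 0, 0.6], [0, 0, 0], 0], [[0, 0, 1.1], [0, 0, 0], 0], [[0, 0, 1.35], [0, 0, 0], 0], [[0, 0, 1.45], [0, 0, 0], 0], [[0, 0, 1.55], [0, 0, 0], 0], [[0, 0, 1.55], [0, 0, 0], 0]])

```text
time: 5.95
tool_pos: [0.4897, 0.2174, 0.0584]
tool_rot: [0.0, 0.177, 0.984, 0.0]
contact_force: [-1.2, -0.7, -0.3]
gripper_width: 0.717
grasp_force: 66.0
```

Request:
jog_arm(targets=[[[0, 0, 0], [0, 0, 0], 90], [[0, 0, 0], [0, 0, 0], 100], [[0, 0, 0], [0, 0, 0], 100], [[0, 0, 0], [0, 0, 0], 100]])

```text
time: 6.45
tool_pos: [0.4894, 0.2173, 0.0577]
tool_rot: [0.0, 0.177, 0.984, 0.0]
contact_force: [-0.6, 0.3, 0.1]
gripper_width: 1.0
grasp_force: 0.0
```

Request:
jog_arm(targets=[[[0, 0, -0.5], [0, 0, 0], 100], [[0, 0, -1.5], [0, 0, 0], 100], [[0, 0, -3.5], [0, 0, 0], 100], [[0, 0, -5.5], [0, 0, 0], 100], [[0, 0, -7], [0, 0, 0], 100], [[0, 0, -7], [0, 0, 0], 100]])

```text
time: 7.2
tool_pos: [0.4915, 0.218, 0.2384]
tool_rot: [0.004, 0.177, 0.984, 0.002]
contact_force: [-0.1, -0.5, -0.0]
gripper_width: 1.002
grasp_force: 0.0
```

Run:
```python
from h import *
from plant import *
wrist(.056)
s=state();print(s["tool_pos"],s["gripper_width"],shift(s,[.572,-.024,.231]))
```

```text
c 0.4908 0.2178 r 0.032 z 0.1124 shift [ 0.08 -0.06  7.29]
c 0.5498 -0.0173 r 0.0191 z 0.1085 shift [-5.42 -8.05  7.29]
c 0.572 -0.1704 r 0.0281 z 0.1098 shift [ -8.39 -13.47   7.28]
[0.49022626 0.21760428 0.23538677] 0.9992681953079383 [-6.43984253 -7.9134576   0.17810919]
```

The left tin is upright, about 3 mm from where it began. Next is the middle one.

Request:
jog_arm(targets=[[[-6.4, -7.9, 0.1], [0, 0, 0], 100], [[-6.4, -7.9, 0.1], [0, 0, 0], 100], [[-6.4, -7.9, 0.1], [0, 0, 0], 100], [[-6.4, -7.9, 0.1], [0, 0, 0], 100], [[-6.4, -7.9, 0.1], [0, 0, 0], 100], [[-6.4, -7.9, 0.1], [0, 0, 0], 100], [[-6.4, -7.9, 0.1], [0, 0, 0], 100]])

```text
time: 8.12
tool_pos: [0.5695, -0.0223, 0.2294]
tool_rot: [-0.001, 0.177, 0.984, 0.0]
contact_force: [-0.2, 0.1, 0.5]
gripper_width: 1.004
grasp_force: 0.0
```

Run:
```python
from h import *
from plant import *
for _ in range(5): grab_frame("top")
wrist(.056); print(state()["tool_pos"],state()["tool_rot"])
```

```text
c 0.4958 0.2123 r 0.0311 z 0.1114 shift [6.06 7.78 6.97]
c 0.5743 -0.0245 r 0.032 z 0.1124 shift [-0.18 -0.01  6.97]
c 0.5726 -0.1757 r 0.0321 z 0.112 shift [-2.22 -5.7   6.97]
[ 0.57009097 -0.02289743  0.23022079] [1.30883657e-04 1.76858305e-01 9.84236314e-01 2.43523451e-05]
```

Request:
jog_arm(targets=[[[-0.14, 0, 2], [0, 0, 0], 100], [[-0.14, 0, 4], [0, 0, 0], 100], [[-0.14, 0, 5.5], [0, 0, 0], 100], [[-0.14, 0, 6.5], [0, 0, 0], 100], [[-0.14, 0, 6.95], [0, 0, 0], 100], [[-0.14, 0, 6.95], [0, 0, 0], 100]])

```text
time: 9.18
tool_pos: [0.5732, -0.0247, 0.056]
tool_rot: [-0.0, 0.177, 0.984, -0.0]
contact_force: [-0.2, 0.1, 1.3]
gripper_width: 1.002
grasp_force: 0.0
```

Request:
jog_arm(targets=[[[0, 0, 0], [0, 0, 0], 0], [[0, 0, 0], [0, 0, 0], 0], [[0, 0, 0], [0, 0, 0], 0], [[0, 0, 0], [0, 0, 0], 0], [[0, 0, 0], [0, 0, 0], 0], [[0, 0, 0], [0, 0, 0], 0]])

```text
time: 9.93
tool_pos: [0.575, -0.0252, 0.0584]
tool_rot: [0.002, 0.177, 0.984, 0.0]
contact_force: [-0.9, -1.0, 6.0]
gripper_width: 0.713
grasp_force: 65.6
```

Request:
jog_arm(targets=[[[0, 0, -0.4], [0, 0, 0], 0], [[0, 0, -0.8], [0, 0, 0], 0], [[0, 0, -1.2], [0, 0, 0], 0], [[0, 0, -1.6], [0, 0, 0], 0], [[0, 0, -1.6], [0, 0, 0], 0], [[0, 0, -1.6], [0, 0, 0], 0]])

```text
time: 10.68
tool_pos: [0.5732, -0.0249, 0.0961]
tool_rot: [-0.0, 0.177, 0.984, -0.0]
contact_force: [0.1, -0.3, -2.1]
gripper_width: 0.714
grasp_force: 65.5
```

```bash
python3 -c "
from h import *
weigh()"
```

```text
F [-0.04 -0.29 -2.44] sem [0.1  0.1  0.16] tau [ 0.000e+00 -3.766e+01 -3.520e+01  0.000e+00  1.000e-02  0.000e+00] pos [ 0.5735 -0.0249  0.0964] rot [0.     0.1775 0.9841 0.    ] grip 0.713992004704629 65.47781825065613 11.375
```

Middle tin: about 2.4 N, lighter than the left one. I'm standing it back.

Request:
jog_arm(targets=[[[0, 0, 0.6], [0, 0, 0], 0], [[0, 0, 1.1], [0, 0, 0], 0], [[0, 0, 1.35], [0, 0, 0], 0], [[0, 0, 1.45], [0, 0, 0], 0], [[0, 0, 1.55], [0, 0, 0], 0], [[0, 0, 1.55], [0, 0, 0], 0]])

```text
time: 12.12
tool_pos: [0.574, -0.025, 0.0585]
tool_rot: [0.001, 0.177, 0.984, -0.0]
contact_force: [-1.9, 0.1, 1.0]
gripper_width: 0.71
grasp_force: 65.6
```

Request:
jog_arm(targets=[[[0, 0, 0], [0, 0, 0], 90], [[0, 0, 0], [0, 0, 0], 100], [[0, 0, 0], [0, 0, 0], 100], [[0, 0, 0], [0, 0, 0], 100]])

```text
time: 12.62
tool_pos: [0.5735, -0.0249, 0.0576]
tool_rot: [0.0, 0.177, 0.984, -0.0]
contact_force: [0.6, 0.5, -0.3]
gripper_width: 1.004
grasp_force: 0.0
```

Request:
jog_arm(targets=[[[0, 0, -0.5], [0, 0, 0], 100], [[0, 0, -1.5], [0, 0, 0], 100], [[0, 0, -3.5], [0, 0, 0], 100], [[0, 0, -5.5], [0, 0, 0], 100], [[0, 0, -7], [0, 0, 0], 100], [[0, 0, -7], [0, 0, 0], 100]])

```text
time: 13.38
tool_pos: [0.5758, -0.0252, 0.2384]
tool_rot: [0.005, 0.177, 0.984, 0.0]
contact_force: [-0.4, 0.6, 0.6]
gripper_width: 1.006
grasp_force: 0.0
```

Request:
jog_arm(targets=[[[-2, -5.65, 0], [0, 0, 0], 100], [[-2, -5.65, 0], [0, 0, 0], 100], [[-2, -5.65, 0], [0, 0, 0], 100], [[-2, -5.65, 0], [0, 0, 0], 100], [[-2, -5.65, 0], [0, 0, 0], 100]])

```text
time: 14.0
tool_pos: [0.5706, -0.1738, 0.2317]
tool_rot: [-0.001, 0.177, 0.984, 0.0]
contact_force: [-0.5, -0.1, -0.6]
gripper_width: 1.001
grasp_force: 0.0
```

Run:
```python
from h import *
from plant import *
for _ in range(5): grab_frame("top")
wrist(.056); print(state()["tool_pos"],state()["tool_rot"])
```

```text
c 0.5733 -0.0247 r 0.0321 z 0.1122 shift [1.99 5.62 7.06]
c 0.5732 -0.1765 r 0.032 z 0.1124 shift [-0.12 -0.08  7.06]
[ 0.57107751 -0.17386897  0.23260551] [6.81503992e-05 1.76836096e-01 9.84240311e-01 1.13022195e-05]
```

Request:
jog_arm(targets=[[[-0.1, -0.07, 2], [0, 0, 0], 100], [[-0.1, -0.07, 4], [0, 0, 0], 100], [[-0.1, -0.07, 5.5], [0, 0, 0], 100], [[-0.1, -0.07, 6.5], [0, 0, 0], 100], [[-0.1, -0.07, 7.05], [0, 0, 0], 100], [[-0.1, -0.07, 7.05], [0, 0, 0], 100]])

```text
time: 15.05
tool_pos: [0.5722, -0.1768, 0.0556]
tool_rot: [-0.001, 0.177, 0.984, 0.0]
contact_force: [-0.0, 0.1, -0.5]
gripper_width: 1.0
grasp_force: 0.0
```

Request:
jog_arm(targets=[[[0, 0, 0], [0, 0, 0], 0], [[0, 0, 0], [0, 0, 0], 0], [[0, 0, 0], [0, 0, 0], 0], [[0, 0, 0], [0, 0, 0], 0], [[0, 0, 0], [0, 0, 0], 0], [[0, 0, 0], [0, 0, 0], 0]])

```text
time: 15.8
tool_pos: [0.5742, -0.1776, 0.0584]
tool_rot: [0.002, 0.177, 0.984, -0.0]
contact_force: [0.6, 2.2, 6.4]
gripper_width: 0.711
grasp_force: 66.5
```

Request:
jog_arm(targets=[[[0, 0, -0.4], [0, 0, 0], 0], [[0, 0, -0.8], [0, 0, 0], 0], [[0, 0, -1.2], [0, 0, 0], 0], [[0, 0, -1.6], [0, 0, 0], 0], [[0, 0, -1.6], [0, 0, 0], 0], [[0, 0, -1.6], [0, 0, 0], 0]])

```text
time: 16.55
tool_pos: [0.5725, -0.1771, 0.0961]
tool_rot: [-0.0, 0.177, 0.984, 0.0]
contact_force: [-0.8, -0.8, -6.8]
gripper_width: 0.714
grasp_force: 66.4
```

```bash
python3 -c "
from h import *
weigh()"
```

```text
F [ 0.1   0.04 -6.23] sem [0.11 0.11 0.11] tau [-0.000e+00 -4.236e+01 -3.713e+01 -0.000e+00  2.000e-02 -0.000e+00] pos [ 0.5727 -0.1772  0.0963] rot [-0.      0.1775  0.9841 -0.    ] grip 0.7141444517650664 66.43096446990967 17.25
```

Right tin: about 6.2 N, clearly the heaviest. I'm keeping hold of it and raising its underside to about 0.20 m.

Request:
jog_arm(targets=[[[0, 0, -1], [0, 0, 0], 0], [[0, 0, -2], [0, 0, 0], 0], [[0, 0, -3.2], [0, 0, 0], 0], [[0, 0, -4.4], [0, 0, 0], 0], [[0, 0, -5.3], [0, 0, 0], 0], [[0, 0, -5.9], [0, 0, 0], 0], [[0, 0, -5.9], [0, 0, 0], 0], [[0, 0, -5.9], [0, 0, 0], 0]])

```text
time: 18.25
tool_pos: [0.5721, -0.1769, 0.2423]
tool_rot: [-0.001, 0.177, 0.984, 0.0]
contact_force: [-0.3, -0.5, -6.1]
gripper_width: 0.714
grasp_force: 67.1
```

Run:
```python
from h import *
from plant import *
weigh(8); p,d=grab_frame("side"); cv2.imwrite("pics/end.png",p[:,:,::-1])
```

```text
F [ 0.32 -0.02 -5.82] sem [0.12 0.2  0.15] tau [ 0.000e+00 -4.023e+01 -4.084e+01 -0.000e+00  2.000e-02  0.000e+00] pos [ 0.5725 -0.1772  0.2434] rot [-3.000e-04  1.775e-01  9.841e-01  1.000e-04] grip 0.7122422404477591 67.11163759231567 18.65
```

View pics/end.png

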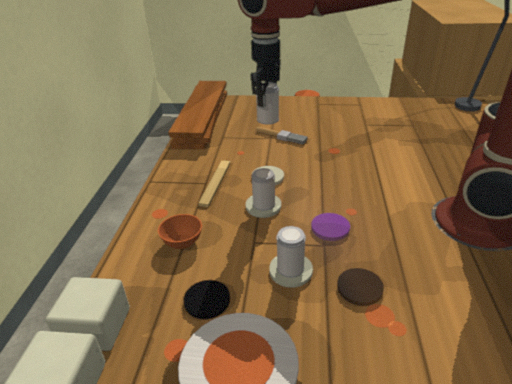

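The right tin is held upright at about (267,103). The other two stand on their bats at (263,190) and (291,253), and the bowl, batten and brush haven't moved.

```bash
python3 -c "
from plant import *
print(job_done())"
```

```text
the job is handed in; nothing more can be done
None
```

I lifted the tins left to right and felt about 3.9, 2.4 and 6.2 N; the job is handed in with the right-hand tin, the heaviest, held upright about 20 cm up, the other two standing on their bats within about 3 mm of where they began, and the bowl, batten and brush untouched.

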